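# Dock the watch tray in the timing rig

### The arm

A 7-joint arm with a two-finger parallel gripper is mounted at the origin on the work surface. World frame = base frame: x ahead of the robot, y to its left, z up, the work surface at z = 0. Lengths are in mm, angles in rad, forces in N, time in s.
With the tool pointing down it reaches from about 425 to 1025 mm from the base axis. Payload 9.4 kg.
Tool frame: the origin (TCP) lies between the finger pads; the fingertips stand 11 mm ahead of it and the grasp point (between the pads) lies 8 mm behind it; z points along the fingers, y is the line along which they close (so a half turn about z gives the same grasp; the last joint's range is limited). The gripper opens to 85 mm and grips with 20 to 120 N. Pads are 22 mm wide; open, the fingers measure 114 mm over their backs; the gripper's body (76 mm by 85 mm) begins 54 mm behind the grasp point. The pads swing forward as they close: fully open they stand 13 mm farther back than shut.
Start: joints at [-1.423, 0.599, -0.003, 1.599, 0.002, 0.943, -0.08], TCP at [161.614, 706.757, 242.275] pointing down, gripper open.
Joint ranges: [-2.57, 2.57], [-0.35, 1.97], [-1.29, 1.29], [0.11, 2.56], [-1.05, 4.19], [0.11, 1.86], [-2.63, 2.63]. Speed limits (rad/s): [2.22, 2.22, 3.01, 3.01, 3.14, 3.14, 3.14].

### API

Orientations are given as a unit quaternion [w, x, y, z].
In Python, from rig import status, eyes, manip gives the robot as it stands.
- The arm moves only by the shell command python3 -m inch 'ROWS' [FORCE]. ROWS is text: rows parted by semicolons, each of 7 numbers parted by spaces: the opening, from -1 (shut) to 1 (fully open), so that 0 is half open, then the shift along the tool's x, y, z as a fraction of full scale, then the turn, a rotation vector about the tool's x, y, z as a fraction of full scale. A call has 1 to 8 rows; each row is the pose to reach, as a shift and turn from the pose commanded when the call began, along the tool's axes at that moment; what a row does not reach only later rows make up. Full scale, the value 1, is 0.25 m for a shift and 90 degrees for a turn. A row lasts 1/8 s, in which the tool goes at most 62.5 mm and 10.7 degrees, less where a joint would pass 70% of its speed; a pose out of reach is approached as far as the arm can. A call with a number of a shift or a turn outside -1 to 1 is refused whole. A call with a gripper value outside its range is refused whole. The fingers move at their own pace and stop on an object; FORCE is the grip in N (left out, the last holds). Time passes only in rows, so rows that repeat a pose let the fingers close. It gives the time, the measured TCP pose, the force, the opening and the grip force at its end, in the units of the state.
- status.get_state(): the state, without advancing time (a new reading comes with each control period).
- eyes.get_image(name): name is "side" or "top"; returns a dict with "frame" (480x640x3 uint8, blue, green, red), "depth" (480x640 float32, mm along the optical axis (not along the pixel's ray), 0 where there is no reading), "mtx" (3x3 intrinsics, pixels), "k1" (the pictures are not rectified: a ray, as slopes to the right and down, at radius r is drawn at 1 + k1 r^2 times it, then the intrinsics apply), "rvec" (rotation vector, rad) and "tvec" (3), from world to camera coordinates, as OpenCV has them. Camera axes: x right, y down, z forward; pixel columns grow to the right and rows downward; lengths in mm; the calibration is good to about 2 mm. A picture is of the moment at which its call begins.
- manip.hand_in(): hands the job in; it is judged then, once.
Trained networks look in the newest picture that a camera, given by its name, has taken for a name from the list of things; names that differ only in an ending like _2 or _b are one class to them, and where a whole thing is asked for, a point or a joint stands for the part that bears it (a point fixed in the world has none). Each returns a list of dicts, best first, with "conf" (0 to 1); they miss things now and then, are a little off and sometimes report something else, mostly with a low value. They report only what shows in the picture. A call takes as long as a camera call. They do not tell look-alikes from the thing itself.
- eyes.find_in(camera, name): "centre" ([column, row] in pixels, amid what is visible of it).
The state is a dict: "t": time; "joint_pos": joint angles; "joint_vel": joint speeds; "tau": joint torques, N m; "tcp_pos": TCP position; "ee_rot": TCP orientation; "contact_force": force on the tool from outside, world axes, zero at the start; "wrist_torque": the same for the moment, N m; "width": finger opening in mm; "grip_force": force on a finger pad.
Only numpy, scipy, OpenCV 4.12 (cv2) and the standard library are available. Lean on these libraries where they do the work, as an engineer would, in place of code of your own. Each camera call takes 0.05 s, during which the arm holds its last target. There are 200 camera calls.

### The job

Push the blue watch tray along its rails with a fingertip, towards the microphone, until you feel it drop into its locating notches and it lies flat, fully home. Then press the green start button all the way down and let it go. Do not pick up, lift or tip the tray, and leave the other things on the bench where they are.

Things in the scene. Friction and masses are not known exactly. Their poses are not given: they have to be found in the camera images.
- rig: Fixed rig: black base plate (150 mm wide, 12 high, x -180 to 270 mm), two aluminium rails with steel side guides, microphone at the far end. Origin: bench level, midway along and between the 360 mm rails. +x: the way the tray slides home, z up. Rail tops 30 mm above the bench, |y| 33 to 57 mm, bare plate between. Guides 46 mm high, |y| 58.5 to 65.5 mm. Open at -x; at x = 186 mm a cross bar 42 mm high.
- home (a point): Where the tray's origin lies when it is home, in the rig's frame x = 40, y = 0, z = 30 mm. Each rail has two notches there, 14 mm long, 8 mm deep, with upright walls, one for each foot of the tray; play about 2 mm each way along the rails, 1.5 mm across. Pushed past them fast, the tray may jump the notches; it can then be pushed back.
- mic (a point): Top of the black microphone at the far end of the rig, 96 mm above the bench (its clamp 105 mm), at x = 228 mm in the rig's frame.
- tray: Loose blue tray plate, 140 (x) x 114 (y) x 8 mm, about 0.7 kg, with a watch fixed on it (60 mm across, 14 mm high, at x = 15 mm). Origin: centre of the plate's underside; +x towards the microphone. Its four feet (10 mm long, 6 high) ride on the rails, underside 36 mm above the bench; dropped into the notches it lies 30 mm above the bench and slides no further. Starts 60 to 130 mm short.
- tab (a point): Orange upright push tab on the tray's rear edge, 40 mm wide (tray y), 8 mm thick, rising 20 mm above the plate, its rear face flush with the plate's rear edge. The point is the centre of the rear face (the one to push in the tray's +x direction): 70 mm behind the tray's origin and 18 mm above the tray's underside.
- startbox: Fixed white box of the timing tester, 100 x 100 x 40 mm, with a green window and the start button. Origin: centre of its underside.
- start_top (a point): Centre of the top of the round green push button (28 mm across) on the white box. Pressed straight down.
- start (a joint): Travel of the start button in m: 0 = up, 0.006 = fully down. Spring; fully down takes about 5 N; it comes up again when let go.
- loupe: Loose black eye loupe standing on its wide rim, 56 mm across, 48 mm high. Origin: centre of its underside. Leave alone.
- tin_a: Loose bright round steel tin, 40 mm across, 22 mm high. Origin: centre of its underside. Leave alone.
- tin_b: Loose dark round steel tin, 32 mm across, 20 mm high. Origin: centre of its underside. Leave alone.
- cork: Loose cork disc, 38 mm across, 18 mm high. Origin: centre of its underside. Leave alone.
- dish: Loose round steel dish, 90 mm across, 22 mm high. Origin: centre of its underside. Leave alone.
- oil: Loose little amber oil bottle, 24 mm across, 45 mm high. Origin: centre of its underside. Leave alone.
- driver: Loose small screwdriver lying on the bench, 128 mm long, 11 mm wide, 7 mm high, along its own x. Origin: on the bench under its shaft. Leave alone.
Things that resemble listed ones, but are neither listed nor needed, are in the scene too. Leave any red look-alike of the startbox alone.

How it is judged:
By the outcome, as a careful person would: the job done as asked, in the order asked, and still so for the second after the job is handed in, with the robot touching nothing.
It also fails if it takes over 42 s, if anything falls off the work surface, if the arm or the gripper's body presses on something with over 40 N, if the wrist force passes 120 N, or if a joint passes its speed limit or range.

## Working session

There is one attempt and no reset: what is moved stays moved. The work goes in short steps, Python scripts to look and compute and a shell command to move; the robot and the scene stay as the last step left them, time stands still between calls to the robot, and variables do not carry over. Pictures are saved under pics/ and viewed, at most 10 in all, crops included, and the job is handed in when it is done.

```bash
mkdir -p pics
cat > h.py <<'E'
import numpy as np, cv2
from rig import status, eyes, manip
def ray(im,px):
    K=im["mtx"];K=np.array(K);d=np.array([(px[0]-K[0,2])/K[0,0],(px[1]-K[1,2])/K[1,1]])
    u=d.copy()
    for _ in range(20): u=d/(1+im["k1"]*(u@u))
    R=cv2.Rodrigues(np.array(im["rvec"],float))[0];t=np.array(im["tvec"],float).ravel()
    return R,t,np.array([u[0],u[1],1.])
def at_depth(im,px,d=None):
    R,t,v=ray(im,px)
    if d is None:
        c,r=int(round(px[0])),int(round(px[1]));w=im["depth"][max(r-2,0):r+3,max(c-2,0):c+3];w=w[w>0]
        if not len(w): return None
        d=np.median(w)
    return R.T@(v*d-t)
def at_z(im,px,z):
    R,t,v=ray(im,px);o=-R.T@t;w=R.T@v
    return o+w*(z-o[2])/w[2]
E
python3 - <<'E'
from h import *
np.set_printoptions(precision=1,suppress=True)
print(status.get_state())
for c in("top","side"):
    im=eyes.get_image(c);cv2.imwrite(f"pics/{c}1.png",im["frame"])
    for n in("rig","mic","tray","tab","startbox","start_top","loupe","oil"):
        for f in eyes.find_in(c,n)[:3]:
            p=f["centre"];print(c,n,round(f["conf"],2),np.round(p),at_depth(im,p))
E
```

```text
{'t': 0.0, 'joint_pos': array([-1.4,  0.6, -0. ,  1.6,  0. ,  0.9, -0.1]), 'joint_vel': array([ 0.,  0.,  0.,  0., -0., -0.,  0.]), 'tau': array([ -0. , -77.6,   1.6, -25.8,   0. ,   0. ,  -0. ]), 'tcp_pos': array([161.5, 706.3, 241.4]), 'ee_rot': array([-0. ,  0.1,  1. , -0. ]), 'contact_force': array([-0.8,  0.4,  0.9]), 'wrist_torque': array([0., 0., 0.]), 'grip_force': 0.0, 'width': 85.02975072510039}
top rig 0.84 [302. 245.] [542.5  54.6  12.3]
top rig 0.31 [297. 208.] [661.5  69.2  22.4]
top mic 0.95 [305. 247.] [536.5  46.5   8.4]
top tray 0.71 [360. 231.] [ 578.5 -126.    57.7]
top tray 0.29 [296. 205.] [669.6  74.2  19.1]
top tab 0.88 [361. 232.] [ 576.  -128.6   52.8]
top startbox 0.92 [202. 260.] [495.8 365.9  55. ]
top startbox 0.8 [244. 325.] [292.9 237.5  47.4]
top startbox 0.62 [186. 312.] [334.9 413.9  51.5]
top start_top 0.53 [187. 317.] [322.3 409.2  61.5]
top start_top 0.49 [203. 264.] [482.8 362.   57.7]
top start_top 0.33 [336. 199.] [687.  -54.3  18.1]
top loupe 0.59 [358. 273.] [ 447.5 -115.6   46.3]
top oil 0.33 [360. 278.] [ 433.2 -119.9   49.2]
side rig 0.74 [319. 252.] [553.2  46.   11.8]
side rig 0.39 [329. 424.] [ 437.9 -487.5    5.3]
side mic 0.93 [319. 253.] [554.   40.5  12.5]
side tray 0.57 [345. 276.] [ 570.5 -134.4   52.2]
side tray 0.38 [337. 193.] [695.3 375.1  20.3]
side tab 0.55 [346. 280.] [ 569.6 -139.9   46.7]
side startbox 0.83 [274. 198.] [483.3 336.9  41.1]
side startbox 0.77 [223. 199.] [332.5 364.1  40. ]
side startbox 0.75 [318. 254.] [548.2  36.8  12.4]
side start_top 0.48 [271. 188.] [481.  366.7  61.7]
side start_top 0.42 [204. 213.] [271.5 233.9  62.5]
side start_top 0.37 [239. 170.] [401.4 543.4  56. ]
side loupe 0.58 [290. 291.] [ 442.2 -134.2   31.4]
side loupe 0.5 [316. 254.] [543.2  37.2  11.6]
side loupe 0.21 [359. 248.] [664.1  45.7  10. ]
```

View pics/top1.png

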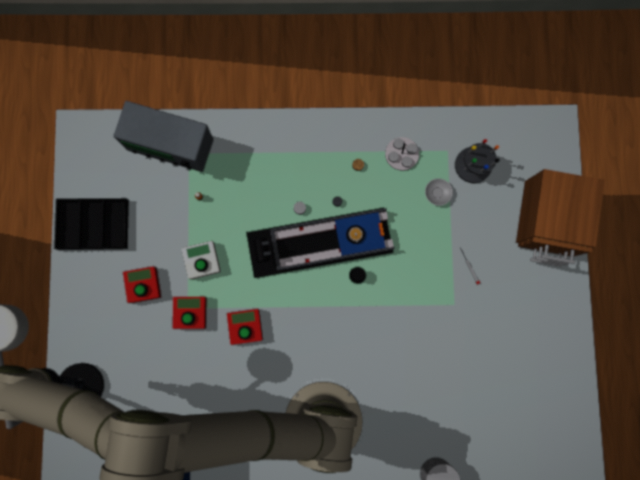

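View pics/side1.png

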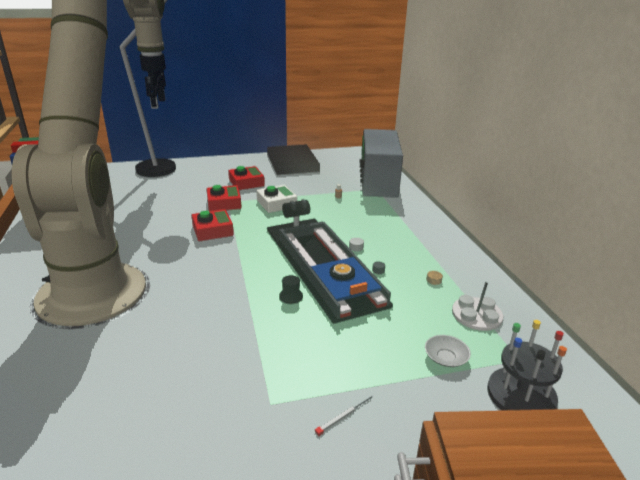

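The top view shows the rig from the mic end at (258,250) to the open end at (390,225). The blue tray is at (360,232) with its orange tab at (383,229), and the white box's button is at (201,265). The side view agrees; the three red boxes are look-alikes. Next I'll fit the rig axis and the tray.

Run:
```python
from h import *
np.set_printoptions(precision=2,suppress=True)
for c in("top","side"):
    im=eyes.get_image(c);f=im["frame"];hsv=cv2.cvtColor(f,cv2.COLOR_BGR2HSV)
    def blob(lo,hi,roi):
        m=cv2.inRange(hsv,lo,hi);k=np.zeros_like(m);x0,y0,x1,y1=roi;k[y0:y1,x0:x1]=m[y0:y1,x0:x1]
        n,l,s,ce=cv2.connectedComponentsWithStats(k);i=1+np.argmax(s[1:,4]);return np.argwhere(l==i)[:,::-1].astype(float)
    R1=(240,200,400,285) if c=="top" else (260,210,400,320)
    R2=(180,240,220,280) if c=="top" else (258,180,284,204)
    for n,lo,hi,roi,z in(("blue",(100,100,40),(130,255,255),R1,44),("orange",(3,150,120),(16,255,255),R1,60 if c=="top" else 54),
       ("green",(45,120,30),(80,255,255),R2,55),("dark",(0,0,0),(180,255,45),R1,12)):
        p=blob(lo,hi,roi)
        w=np.array([at_z(im,q,z)[:2] for q in p],np.float32)
        r=cv2.minAreaRect(w)
        zz=[at_depth(im,q,im["depth"][int(q[1]),int(q[0])]) for q in p if im["depth"][int(q[1]),int(q[0])]>0]
        print(c,n,len(p),"px",p.mean(0),"mean",w.mean(0),"rect",np.array(r[0]),np.array(r[1]),round(r[2],1),"depth med",np.median(zz,axis=0))
    if c=="top":
        D=im["depth"];ys,xs=np.mgrid[190:290,235:405];P=np.array([at_depth(im,(x,y),D[y,x]) for x,y in zip(xs.ravel(),ys.ravel()) if D[y,x]>0])
        Q=P[(P[:,2]>7)&(P[:,2]<52)].astype(np.float32)
        print("cloud",len(Q),cv2.fitLine(Q[:,:2].copy(),cv2.DIST_HUBER,0,.01,.01).ravel(),cv2.minAreaRect(Q[:,:2].copy()))
        M=P[P[:,2]>75];print("mic",len(M),M.mean(0) if len(M) else 0)
    cv2.imwrite(f"pics/{c}2.png",cv2.resize(f[195:290,175:405],None,fx=3.4,fy=3.4,interpolation=cv2.INTER_CUBIC) if c=="top" else cv2.resize(f[170:330,240:400],None,fx=3.7,fy=3.7,interpolation=cv2.INTER_CUBIC))
```

```text
top blue 1377 px [359.6  233.31] mean [ 572.98 -124.35] rect [ 573.14 -124.11] [118.71 143.15] 10.0 depth med [ 573.41 -130.24   43.26]
top orange 16 px [380.88 228.88] mean [ 583.61 -189.2 ] rect [ 584.69 -189.01] [28.84  4.28] 9.5 depth med [ 585.09 -188.55   65.33]
top green 81 px [200.35 264.46] mean [481.13 370.21] rect [481.   369.74] [28.01 27.6 ] 0.3 depth med [481.55 369.62  59.4 ]
top dark 3001 px [294.44 249.12] mean [529.83  80.26] rect [549.55   0.31] [144.76 445.14] 9.2 depth med [530.28 100.32  13.75]
cloud 6783 [  0.12  -0.99 550.98  -5.9 ] ((561.388671875, -0.4541015625), (541.2445678710938, 318.3786926269531), 89.22628784179688)
mic 321 [521.03 179.59  92.46]
side blue 1243 px [344.63 278.46] mean [ 570.69 -129.25] rect [ 573.9  -124.77] [114.99 150.75] 9.6 depth med [ 561.65 -136.11   44.11]
side orange 117 px [358.03 287.74] mean [ 584.59 -185.49] rect [ 584.46 -185.37] [46.67 25.36] 9.7 depth med [ 582.56 -191.49   58.77]
side green 29 px [270.76 188.34] mean [481.32 378.44] rect [481.97 377.39] [37.64 18.75] 81.0 depth med [479.25 363.64  61.35]
side dark 4 px [308.75 237.25] mean [545.49 127.67] rect [544.81 127.81] [7.92 3.89] 32.7 depth med [544.94 126.85  13.2 ]
```

View pics/top2.png

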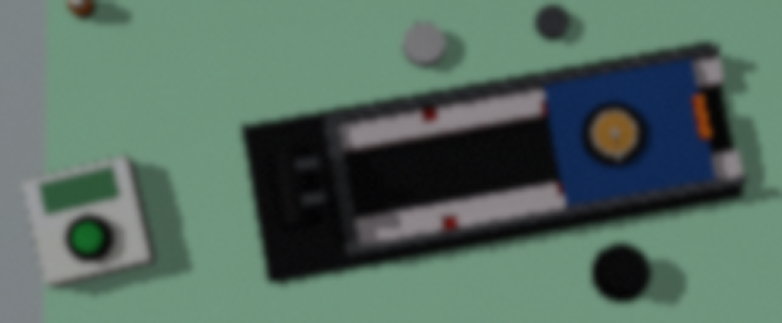

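```bash
cat >> h.py <<'E'
from scipy.spatial.transform import Rotation as Ro
A=np.radians(9.5);RX=np.array([-np.sin(A),np.cos(A),0]);RY=np.array([-np.cos(A),-np.sin(A),0])
ORG=np.array([549.6,.3,0])-45*RX
def pose(s=None):
    s=s or status.get_state();q=np.array(s["ee_rot"]);return np.array(s["tcp_pos"]),Ro.from_quat(q[[1,2,3,0]])
def frac(target,turn=True,p=None,r=None):
    if p is None:p,r=pose()
    d=r.inv().apply(np.array(target)-p)/250
    y=r.apply([0,1,0]);sg=np.sign(y@RX);Y=sg*RX;Z=np.array([0,0,-1.]);X=np.cross(Y,Z)
    g=Ro.from_matrix(np.c_[X,Y,Z]);t=(r.inv()*g).as_rotvec()/(np.pi/2)
    return np.round(d,3),np.round(t,3)
def rigxyz(): 
    p,_=pose();return np.array([(p-ORG)@RX,(p-ORG)@RY,p[2]])
E
python3 - <<'E'
from h import *
p,r=pose();print(p,r.as_matrix().round(3));print(ORG)
for w in([380,500,242],[585,290,242]):print(frac(w))
E
```

```text
[161.62288898 706.77082176 242.30157866] [[-0.975  0.223  0.   ]
 [ 0.223  0.975  0.   ]
 [-0.     0.    -1.   ]]
[557.02714226 -44.08285207   0.        ]
(array([-1.036e+00, -6.120e-01,  1.000e-03]), array([ 0.   ,  0.   , -0.249]))
(array([-2.023e+00, -1.248e+00,  1.000e-03]), array([ 0.   ,  0.   , -0.249]))
```

```bash
python3 -m inch '-1 -0.25 -0.15 0 0 0 -0.1; -1 -0.5 -0.3 0 0 0 -0.2; -1 -0.75 -0.45 0 0 0 -0.249; -1 -1 -0.6 0 0 0 -0.249; -1 -1 -0.6 0 0 0 -0.249; -1 -1 -0.6 0 0 0 -0.249; -1 -1 -0.6 0 0 0 -0.249' 40
python3 - <<'E'
from h import *
print(frac([575,290,242]),frac(ORG+RX*-205+[0,0,200]))
E
```

```text
t: 1.88
tcp_pos: [371.5, 505.3, 242.4]
ee_rot: [-0.0, -0.083, 0.997, 0.0]
contact_force: [-1.0, -0.1, 0.9]
width: 0.1
grip_force: 0.0
(array([-0.66 , -0.984,  0.001]), array([ 0., -0.,  0.])) (array([-0.367, -3.11 ,  0.167]), array([ 0., -0.,  0.]))
```

```bash
python3 -m inch '-1 -0.2 -0.25 0 0 0 0; -1 -0.37 -0.5 0 0 0 0; -1 -0.37 -0.75 0 0 0 0; -1 -0.37 -1 0 0 0 0; -1 -0.37 -1 0 0 0 0' && python3 -m inch '-1 0 -0.25 0 0 0 0; -1 0 -0.5 0 0 0 0; -1 0 -0.75 0 0 0 0; -1 0 -1 0 0 0 0' && python3 -m inch '-1 0 -0.25 0 0 0 0; -1 0 -0.5 0 0 0 0; -1 0 -0.75 0 0 0 0; -1 0 -1 0 0 0 0; -1 0 -1 0 0 0 0; -1 0 -1 0 0 0 0'
python3 - <<'E'
from h import *
print(rigxyz(),frac(ORG+RX*-200+[0,0,52]))
E
```

```text
t: 2.5
tcp_pos: [504.8, 271.2, 242.3]
ee_rot: [-0.0, -0.082, 0.997, -0.0]
contact_force: [-0.1, 1.0, -0.4]
width: -0.2
grip_force: 0.0
t: 3.0
tcp_pos: [546.3, 27.2, 242.5]
ee_rot: [0.0, -0.085, 0.996, 0.0]
contact_force: [1.4, 0.4, -0.3]
width: -0.1
grip_force: 0.0
t: 3.75
tcp_pos: [587.8, -217.7, 242.0]
ee_rot: [-0.0, -0.084, 0.996, 0.001]
contact_force: [0.0, -0.2, 0.5]
width: -0.2
grip_force: 0.0
[-176.37237319   -1.73675917  242.00707238] (array([ 0.007, -0.095,  0.76 ]), array([0.001, 0.   , 0.001]))
```

```bash
python3 -m inch '-1 0 -0.1 0 0 0 0; -1 0 -0.1 0.25 0 0 0; -1 0 -0.1 0.5 0 0 0; -1 0 -0.1 0.7 0 0 0; -1 0 -0.1 0.76 0 0 0; -1 0 -0.1 0.76 0 0 0; -1 0 -0.1 0.76 0 0 0'
python3 - <<'E'
from h import *
print(rigxyz())
im=eyes.get_image("side");cv2.imwrite("pics/s3.png",cv2.resize(im["frame"][200:340,270:430],None,fx=4,fy=4,interpolation=cv2.INTER_CUBIC))
E
```

```text
t: 4.62
tcp_pos: [592.8, -244.4, 54.4]
ee_rot: [0.001, -0.083, 0.997, -0.001]
contact_force: [-0.7, 0.1, 0.3]
width: 0.1
grip_force: 0.0
[-203.5174349    -2.17836572   54.39632713]
```

View pics/s3.png

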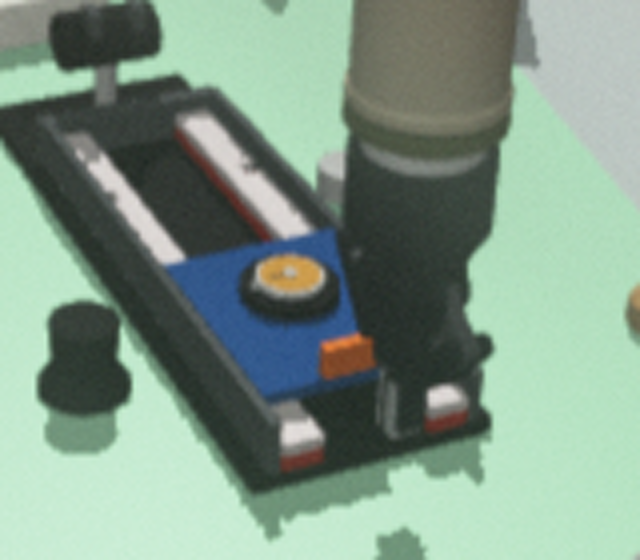

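The crop shows the closed fingertips at (403,430), just behind the tab at (345,357) and in line with it along the rig axis. Now I'll advance to contact.

```bash
python3 -m inch '-1 -0.008 0.05 0 0 0 0; -1 -0.008 0.09 0 0 0 0; -1 -0.008 0.12 0 0 0 0; -1 -0.008 0.13 0 0 0 0; -1 -0.008 0.14 0 0 0 0; -1 -0.008 0.15 0 0 0 0;-1 -0.008 0.16 0 0 0 0' | grep -E 'tcp|contact'; python3 -m inch '-1 0 0.02 0 0 0 0; -1 0 0.04 0 0 0 0; -1 0 0.06 0 0 0 0; -1 0 0.08 0 0 0 0;-1 0 0.1 0 0 0 0' | grep -E 'tcp|contact'
python3 - <<'E'
from h import *
print(rigxyz())
im=eyes.get_image("side");cv2.imwrite("pics/s4.png",cv2.resize(im["frame"][200:340,270:430],None,fx=4,fy=4,interpolation=cv2.INTER_CUBIC))
E
```

```text
tcp_pos: [586.8, -205.1, 52.3]
contact_force: [0.5, -2.6, -1.9]
tcp_pos: [582.6, -179.3, 52.3]
contact_force: [1.0, -2.2, -1.8]
[-137.55982761   -2.87475421   52.27598639]
```

View pics/s4.png

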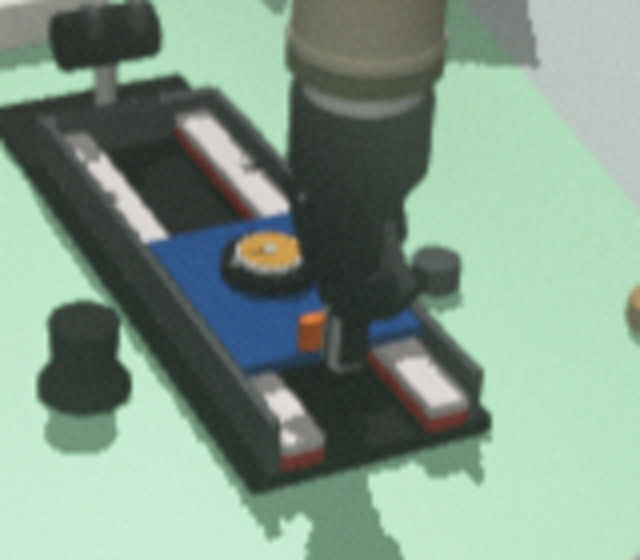

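The picture shows the finger (345,345) against the orange tab (312,330), with the tray advanced and flat. I'll keep pushing.

```bash
python3 -m inch '-1 0 0.03 0 0 0 0; -1 0 0.06 0 0 0 0; -1 0 0.09 0 0 0 0; -1 0 0.12 0 0 0 0; -1 0 0.15 0 0 0 0; -1 0 0.18 0 0 0 0; -1 0 0.21 0 0 0 0; -1 0 0.24 0 0 0 0' | grep -E 'tcp|contact';  python3 -m inch '-1 0 0.01 0 0 0 0; -1 0 0.02 0 0 0 0; -1 0 0.03 0 0 0 0; -1 0 0.04 0 0 0 0' | grep -E 'tcp|contact'
python3 - <<'E'
from h import *
print(rigxyz())
E
```

```text
tcp_pos: [572.7, -120.1, 52.3]
contact_force: [0.5, -1.9, -1.0]
tcp_pos: [571.1, -110.8, 52.3]
contact_force: [0.5, -1.8, -0.6]
[-68.11979003  -2.82114247  52.3149447 ]
```

```bash
python3 -m inch '-1 0 0.01 0 0 0 0; -1 0 0.02 0 0 0 0; -1 0 0.03 0 0 0 0; -1 0 0.04 0 0 0 0; -1 0 0.05 0 0 0 0' | grep -E 'tcp|contact';  python3 -m inch '-1 0 0.008 0 0 0 0; -1 0 0.016 0 0 0 0' | grep -E 'tcp|contact'
```

```text
tcp_pos: [568.9, -98.2, 52.3]
contact_force: [0.1, -1.9, 0.0]
tcp_pos: [568.3, -94.3, 52.3]
contact_force: [0.1, -3.0, -0.7]
```

```bash
python3 -m inch '-1 0 0.008 0 0 0 0; -1 0 0.016 0 0 0 0' | grep -E 'tcp|contact'
```

```text
tcp_pos: [567.6, -90.4, 52.3]
contact_force: [-0.0, -3.4, -0.5]
```

```bash
python3 -m inch '-1 0 0.008 0 0 0 0; -1 0 0.016 0 0 0 0' | grep -E 'tcp|contact'
```

```text
tcp_pos: [566.9, -86.2, 52.3]
contact_force: [0.2, -2.9, -1.3]
```

```bash
python3 -m inch '-1 0 0.006 0 0 0 0; -1 0 0.012 0 0 0 0' | grep -E 'tcp|contact'; python3 -c "
from h import *
print(rigxyz())"
```

```text
tcp_pos: [566.5, -83.5, 52.3]
contact_force: [0.6, -1.2, -0.4]
[-40.45731291  -2.83955046  52.28534953]
```

```bash
python3 -m inch '-1 0 0.006 0 0 0 0; -1 0 0.012 0 0 0 0' | grep -E 'tcp|contact'
```

```text
tcp_pos: [566.8, -83.0, 52.5]
contact_force: [1.9, -13.2, -0.9]
```

Run:
```python
from h import *
im=eyes.get_image("side");cv2.imwrite("pics/s5.png",cv2.resize(im["frame"][200:330,260:410],None,fx=4.5,fy=4.5,interpolation=cv2.INTER_CUBIC))
```

```text
(no output)
```

View pics/s5.png

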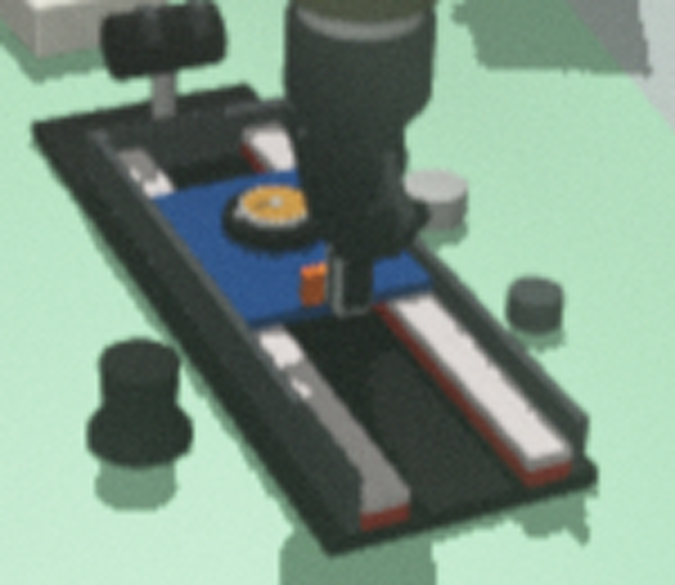

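The force jumped to 13 N and motion stopped, so the feet are against the notch walls. The picture shows the tray at (290,250) with the finger behind its tab. I'll retract and check the height.

```bash
python3 -m inch '-1 0 -0.04 0 0 0 0; -1 0 -0.1 0 0 0 0;-1 0 -0.1 -0.2 0 0 0; -1 0 -0.1 -0.4 0 0 0; -1 0 -0.1 -0.65 0 0 0; -1 0 -0.1 -0.65 0 0 0; -1 0 -0.1 -0.65 0 0 0' | grep -E 'tcp|contact'
python3 - <<'E'
from h import *
np.set_printoptions(precision=2,suppress=True)
for c in("side","top"):
    im=eyes.get_image(c);hsv=cv2.cvtColor(im["frame"],cv2.COLOR_BGR2HSV);m=cv2.inRange(hsv,(100,100,40),(130,255,255))
    n,l,s,ce=cv2.connectedComponentsWithStats(m);D=im["depth"]
    b=[i for i in range(1,n) if s[i,4]>250 and 270<ce[i][0]<380 and 200<ce[i][1]<300]
    if not b: print(c,"none");continue
    p=np.argwhere(np.isin(l,b))[:,::-1]
    P=np.array([at_depth(im,q,D[q[1],q[0]]) for q in p if D[q[1],q[0]]>0])
    q=np.c_[(P-ORG)@RX,(P-ORG)@RY,P[:,2]]
    w=np.array([at_z(im,x.astype(float),38) for x in p]);w=np.c_[(w-ORG)@RX,(w-ORG)@RY].astype(np.float32)
    print(c,len(p),"rect",cv2.minAreaRect(w),"z med",np.median(q[:,2]))
    q=q[abs(q[:,2]-40)<12]
    print("plane z=",np.linalg.lstsq(np.c_[q[:,0]-40,q[:,1],np.ones(len(q))],q[:,2],rcond=None)[0])
    if c=="side":cv2.imwrite("pics/s6.png",cv2.resize(im["frame"][200:330,260:410],None,fx=4.5,fy=4.5,interpolation=cv2.INTER_CUBIC))
E
```

```text
tcp_pos: [569.8, -105.6, 214.9]
contact_force: [-1.4, 0.1, 0.1]
side 916 rect ((41.4827880859375, -4.979499816894531), (152.3922882080078, 111.92533111572266), 0.184841126203537) z med 38.209418193173235
plane z= [ 0.01  0.   38.16]
top 1354 rect ((42.3580322265625, -3.6272430419921875), (144.4026336669922, 117.46060943603516), 0.03918124735355377) z med 37.55583631793594
plane z= [-0.   -0.   38.07]
```

View pics/s6.png

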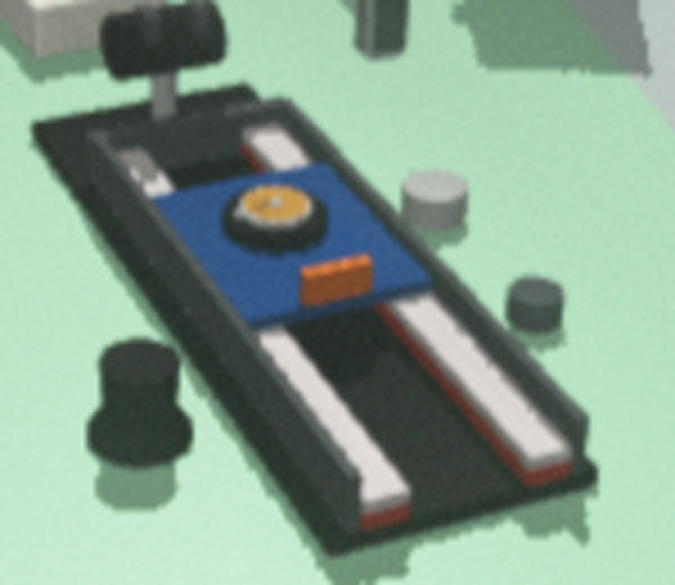

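The tray lies flat with its plate top at 38.1 mm (38 expected) and rig x about 42, so it's home. Next is the button.

```bash
python3 -c "
from h import *
print(frac([481.3,369.8,110]))"; python3 -m inch '-1 0 0.25 0 0 0 0; -1 0 0.5 0 0 0 0; -1 0 0.75 0 0 0 0; -1 0 0.95 0 0 0 0; -1 0 0.95 0 0 0 0;-1 0 0.95 0 0 0 0' | grep -E 'tcp|contact'; python3 -c "
from h import *
print(frac([481.3,369.8,110]))"
```

```text
(array([0.032, 1.933, 0.416]), array([ 0.   , -0.001,  0.   ]))
tcp_pos: [530.4, 128.3, 213.7]
contact_force: [-0.5, -0.8, 0.2]
(array([0.033, 0.986, 0.414]), array([-0.001, -0.001,  0.   ]))
```

```bash
python3 -m inch '-1 0 0.25 0 0 0 0; -1 0.03 0.5 0 0 0 0; -1 0.033 0.75 0 0 0 0; -1 0.033 0.986 0 0 0 0; -1 0.033 0.986 0.2 0 0 0; -1 0.033 0.986 0.4 0 0 0;-1 0.033 0.986 0.47 0 0 0;-1 0.033 0.986 0.47 0 0 0' | grep -E 'tcp|contact'
python3 - <<'E'
from h import *
print(frac([481.3,369.8,78]))
im=eyes.get_image("side");cv2.imwrite("pics/s7.png",cv2.resize(im["frame"][140:230,220:330],None,fx=5,fy=5,interpolation=cv2.INTER_CUBIC))
E
```

```text
tcp_pos: [482.4, 369.2, 96.5]
contact_force: [-0.1, 0.2, -0.2]
(array([0.004, 0.003, 0.074]), array([-0.001, -0.001, -0.001]))
```

View pics/s7.png

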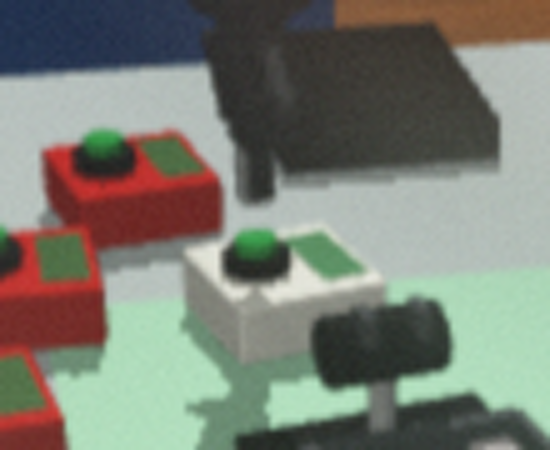

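The finger (255,190) is directly above the white box's button (257,243). Pressing slowly.

```bash
python3 -m inch '-1 0 0 0.05 0 0 0; -1 0 0 0.08 0 0 0; -1 0 0 0.09 0 0 0; -1 0 0 0.1 0 0 0; -1 0 0 0.108 0 0 0; -1 0 0 0.108 0 0 0' | grep -E 'tcp|contact'; python3 -m inch '-1 0 0 0.006 0 0 0; -1 0 0 0.012 0 0 0; -1 0 0 0.012 0 0 0' | grep -E 'tcp|contact'
```

```text
tcp_pos: [481.9, 370.7, 70.4]
contact_force: [0.6, 0.1, 2.5]
tcp_pos: [481.9, 370.7, 67.3]
contact_force: [-1.6, -0.1, 5.5]
```

```bash
python3 -m inch '-1 0 0 0.006 0 0 0; -1 0 0 0.012 0 0 0; -1 0 0 0.012 0 0 0' | grep -E 'tcp|contact'
```

```text
tcp_pos: [482.0, 370.8, 66.7]
contact_force: [-6.0, -3.6, 31.2]
```

The button bottomed out: 31 N with almost no further travel. Releasing and retreating.

```bash
python3 -m inch '-1 0 0 -0.02 0 0 0; -1 0 0 -0.1 0 0 0; -1 0 0 -0.3 0 0 0; -1 0 0 -0.5 0 0 0; -1 0 0 -0.5 0 0 0; -1 0 0 -0.5 0 0 0' | grep -E '^t:|tcp|contact'
python3 - <<'E'
from h import *
np.set_printoptions(precision=2,suppress=True)
im=eyes.get_image("side");cv2.imwrite("pics/s8.png",im["frame"]);D=im["depth"]
hsv=cv2.cvtColor(im["frame"],cv2.COLOR_BGR2HSV);m=cv2.inRange(hsv,(100,100,40),(130,255,255));m[:200]=0
p=[q[::-1] for q in np.argwhere(m) if 280<q[1]<380 and q[0]<300];print(len(p),np.median([at_depth(im,q,D[q[1],q[0]]) for q in p],axis=0))
print(at_depth(im,(271,188)))
E
```

```text
t: 14.68
tcp_pos: [481.6, 370.4, 188.9]
contact_force: [-0.4, -0.1, -0.5]
922 [542.67 -13.71  38.13]
[480.27 366.29  61.59]
```

View pics/s8.png

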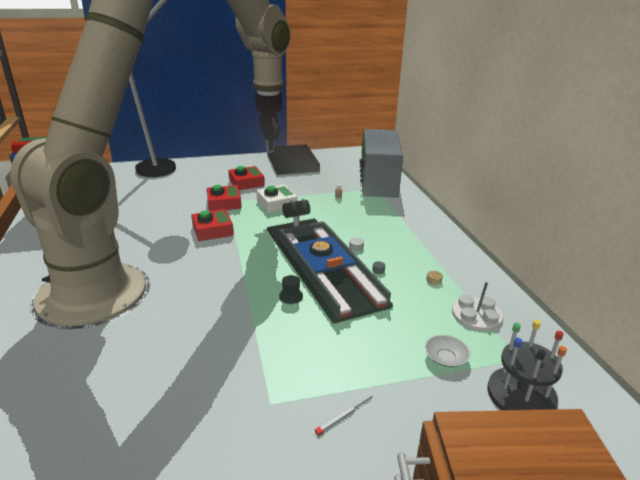

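The tray is home at (325,250), the button at (271,188) is back up, and nothing else has moved. The robot is clear.

```bash
python3 -c "
from rig import manip
print(manip.hand_in())"
```

```text
the job is handed in; nothing more can be done
None
```

The tray is home in its notches and lying flat, the start button was pressed fully down and released, nothing else was moved, and the job was handed in at about 15 s on the robot's clock.

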